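# Release the gluing press and hold its caul up level

## Task

In the violin maker's gluing cradle, turn the red clamp handle from its locked position fully to its released position, then lift the dark violin-shaped pressing board (caul) straight up off the pale plate by its grip rail, keeping it level. Finish while still holding it in the gripper, steady and level, well clear (at least 10 cm) above the plate and still over the cradle, so that the joint can be inspected; do not put it down. Leave the jar, the little plane and the cork block where they are.

Things in the scene. Friction and masses are not known exactly. Their poses are not given: they have to be found in the camera images.
- cradle: Plywood gluing cradle fixed to the bench: slab 350 mm long (x), 240 mm wide (y -100 to +140), 40 mm high, with a pale violin-shaped plate fixed on it (plate top 44 mm above the origin). Wooden stops at x = +-162 mm, tops at 54 mm, just beyond the caul's ends. Origin on the bench surface under the plate's middle; x long axis, z up. The clamp's vertical pivot is at x 0, y +105 mm.
- clamp (a joint): Quarter-turn clamp angle, rad: 0 = locked (it starts at 0 to 0.15): its steel dog, 18 mm wide, reaches from the pivot towards the cradle's -y, 2 mm above the caul's waist, blocking it. 1.4 = released, end stop. Grows anticlockwise seen from above; the dog swings to the cradle's +x, clear of the caul. The pivot is stiff (about 0.06 N m) and stays where left.
- clamp_grip (a point): Centre of the clamp's red handle bar, on the pivot axis, 95 mm above the bench. The bar is 64 mm long (this point's y), 14 mm thick (x), 34 mm high, centred on this point; the steel dog lies 27 to 37 mm below this point. The point turns with the handle; at 0 its axes are parallel to the cradle's.
- caul: Loose dark wooden violin-shaped pressing board, 290 mm long (x), 164 mm at its widest (-x end), 104 mm at the waist, 12 mm thick, about 0.4 kg, balanced within 5 mm of its middle. Origin at the centre of its underside, z up; at rest it lies on the plate, 44 mm above the bench. The pale grip rail stands on top along its middle.
- caul_grip (a point): Point in the grip rail to grasp, 34 mm above the caul's underside, 12 mm below the rail's top and 22 mm above the board. The rail is 130 mm long (caul's x), 24 mm thick (caul's y), 34 mm high, centred over the caul's middle. Axes as the caul's.
- jar: Bystander: amber glass jar with a dark cap, 54 mm across, 65 mm high, standing on the bench to one side of the cradle. Origin at the centre of its underside.
- plane: Bystander: small brass thumb plane, 85 mm long, 32 mm wide, about 40 mm high, on the bench to one side of the cradle. Origin at the centre of its underside, x along its length.
- block: Bystander: cork sanding block, 60 x 45 x 30 mm, on the bench to one side of the cradle. Origin at the centre of its underside.

How it is judged:
By the outcome, as a careful person would: the job done as asked, in the order asked, and still so for the second after the job is handed in, while the arm keeps its last pose, push and grip.
It also fails if it takes over 48 s, if anything falls off the work surface, if the arm or the gripper's body presses on something with over 40 N, if the wrist force passes 120 N, or if a joint passes its speed limit or range.

## Robot

A 6-joint arm with a two-finger parallel gripper is mounted at the origin on the work surface. World frame = base frame: x ahead of the robot, y to its left, z up, the work surface at z = 0. Lengths are in m, angles in rad, forces in N, time in s.
With the tool pointing down it reaches from about 0.375 to 0.9 m from the base axis. Payload 3.1 kg.
Tool frame: the origin (TCP) lies at the very end of the fingers, on their centre line; the grasp point (between the pads) lies 19 mm behind it (robot.hold_point_z is the z of the grasp point in the tool frame, in m); z points along the fingers, y is the direction in which the jaws open and shut (so a half turn about z gives the same grasp; the last joint's range is limited). The gripper opens to 87 mm and grips with 3 to 60 N. Pads are 19 mm wide; open, the fingers measure 117 mm over their backs; the gripper's body (75 mm by 190 mm) begins 51 mm behind the grasp point.
Start: joints at [1.034, 0.527, 1.433, -0, 1.181, -0.178], TCP at [0.219, 0.585, 0.223] pointing down, gripper open.
Joint ranges: [-3.08, 3.08], [-0.75, 2.2], [0.22, 2.44], [-1.43, 4.57], [0, 2.65], [-2.85, 2.85]. Speed limits (rad/s): [2.79, 2.79, 3.14, 3.14, 3.14, 3.14].

## Interface

Orientations are given as a unit quaternion [x, y, z, w].
In Python, from rig import robot, viewer, spotter gives the robot as it stands.
- The arm moves only by the shell command python3 -m crank 'ROWS' [FORCE]. ROWS is text: rows parted by semicolons, each of 7 numbers parted by spaces: the turn, a rotation vector about the tool's x, y, z in units of 5 degrees (1.0 is 5 degrees), then the shift along the tool's x, y, z in units of 40 mm (1.0 is 40 mm), then the gripper's target within -1 to 1 (shut at 1, half-way at 0, fully open at -1). A call has 1 to 5 rows; each row shifts and turns the pose as measured when the row begins, along the tool's axes as they then stand; what a row does not reach is not made up. A row lasts 1/8 s, in which the tool goes at most 62.5 mm and 10.7 degrees, less where a joint would pass 70% of its speed; a pose out of reach is approached as far as the arm can. A call is refused whole if a number of a shift passes 1 or a number of a turn 1, either way. A call with a gripper value outside its range is refused whole. The fingers move at their own pace and stop on an object; FORCE is the grip in N (left out, the last holds). Time passes only in rows, so rows that do not move let the fingers close. It gives the time, the measured TCP pose, the force and the opening at its end, in the units of the state.
- robot.get_obs(): the state, without advancing time (a new reading comes with each control period).
- viewer.camera(name): name is "scene" or "side" or "wrist"; returns a dict with "img" (400x640x3 uint8, red, green, blue), "camera_matrix" (3x3 intrinsics, pixels), "xyz" and "attitude" of the camera in the world. Camera axes: x right, y down, z forward; pixel columns grow to the right and rows downward; lengths in m; the calibration is good to about 2 mm. A picture is of the moment at which its call begins. There is no depth.
- robot.hand_in(): hands the job in, once; it reports no verdict.
Trained networks look in a picture, given as the dict that the camera call returned (one of the last four; its "shot" number tells which), for a name from the list of things; names that differ only in an ending like _2 or _b are one class to them, and where a whole thing is asked for, a point or a joint stands for the part that bears it (a point fixed in the world has none). Each returns a list of dicts, best first, with "score" (0 to 1); they miss things now and then, are a little off and sometimes report something else, mostly with a low value. They report only what shows in the picture. A call takes as long as a camera call.
- spotter.boxes_of(name, picture): "at" ([x, y, z] in m, in the coordinates of the camera as it stood for that picture, good to about 4 mm: the middle of the surface that is visible of it).
The state is a dict: "time": time; "q": joint angles; "joint_velocities": joint speeds; "joint_torque": joint torques, N m; "position": TCP position; "tool_rot": TCP orientation; "ft_force": force on the tool from outside, world axes, zero at the start; "moment": the same for the moment, N m; "grip_width": finger opening in m.
Only numpy, scipy, OpenCV 4.12 (cv2) and the standard library are available. Lean on these libraries where they do the work, as an engineer would, in place of code of your own. Each camera call takes 0.05 s, during which the arm holds its last target.

## Working session

There is one attempt and no reset: what is moved stays moved. The work goes in short steps, Python scripts to look and compute and a shell command to move; the robot and the scene stay as the last step left them, time stands still between calls to the robot, and variables do not carry over. Pictures are saved under pics/ and viewed, and the job is handed in when it is done.

```bash
ls; mkdir -p pics; cat > h.py <<'E'
import numpy as np,cv2
from scipy.spatial.transform import Rotation as R
from rig import robot,viewer,spotter
def cam(n,f=None):
    p=viewer.camera(n)
    if f: cv2.imwrite('pics/'+f,p['img'][:,:,::-1])
    return p
def Rm(p):
    a=np.array(p['attitude'],float)
    return R.from_quat(a).as_matrix() if a.size==4 else a.reshape(3,3)
def w(p,c): return Rm(p)@np.array(c)+np.array(p['xyz'])
def ray(p,u,v,z):
    d=Rm(p)@np.linalg.inv(np.array(p['camera_matrix']))@np.array([u,v,1.]);o=np.array(p['xyz'])
    return o+d*(z-o[2])/d[2]
def px(p,X):
    c=Rm(p).T@(np.array(X)-np.array(p['xyz']));k=np.array(p['camera_matrix'])@c;return k[:2]/k[2]
E
python3 - <<'E'
from h import *
for n in ['scene','side','wrist']:
    p=cam(n,n+'0.png'); print(n,p['xyz'],p['attitude'])
    for t in ['cradle','clamp','clamp_grip','caul','caul_grip','jar','plane','block']:
        print(t,[(np.round(w(p,b['at']),3).tolist(),np.round(px(p,w(p,b['at']))).tolist(),round(b['score'],2)) for b in spotter.boxes_of(t,p)[:2]])
o=robot.get_obs();print(o['time'],o['position'],o['tool_rot'],o['grip_width'],robot.hold_point_z)
E
```

```text
pics
scene [0.86051298 0.61590329 0.70205   ] [ 0.23039189  0.87688719 -0.40826506 -0.1063394 ]
cradle [([0.571, 0.114, 0.039], [320.0, 260.0], 0.61)]
clamp [([0.57, 0.124, 0.105], [323.0, 242.0], 0.66)]
clamp_grip [([0.572, 0.123, 0.101], [321.0, 243.0], 0.67)]
caul [([0.521, 0.037, 0.054], [322.0, 225.0], 0.94), ([0.497, 0.38, 0.03], [430.0, 348.0], 0.66)]
caul_grip [([0.528, 0.039, 0.057], [320.0, 226.0], 0.92)]
jar [([0.451, -0.376, 0.037], [274.0, 139.0], 0.67)]
plane [([0.579, -0.381, 0.018], [234.0, 155.0], 0.91)]
block [([0.5, 0.379, 0.03], [429.0, 348.0], 0.64)]
side [ 0.22402246 -0.92659672  1.13536785] [ 0.91782615 -0.14485943  0.05490437 -0.36550844]
cradle [([0.531, -0.002, 0.041], [332.0, 215.0], 0.69)]
clamp [([0.555, 0.099, 0.077], [329.0, 182.0], 0.47), ([0.51, 0.012, 0.057], [324.0, 210.0], 0.19)]
clamp_grip [([0.555, 0.094, 0.074], [330.0, 184.0], 0.74)]
caul [([0.509, 0.005, 0.056], [324.0, 212.0], 0.72)]
caul_grip [([0.508, 0.008, 0.056], [324.0, 212.0], 0.76)]
jar [([0.434, -0.407, 0.066], [347.0, 341.0], 0.86)]
plane [([0.576, -0.397, 0.021], [399.0, 330.0], 0.78)]
block [([0.491, 0.362, 0.026], [288.0, 146.0], 0.53)]
wrist [0.15553831 0.60737246 0.38511206] [0.81574335 0.56549461 0.06920094 0.0999493 ]
cradle []
clamp []
clamp_grip []
caul []
caul_grip []
jar []
plane []
block []
1.35 [0.21885953 0.58540977 0.22255113] [1.77955955e-01 9.84038454e-01 5.48345006e-06 2.40959520e-06] 0.08716987966572302 -0.0187
```

View pics/scene0.png

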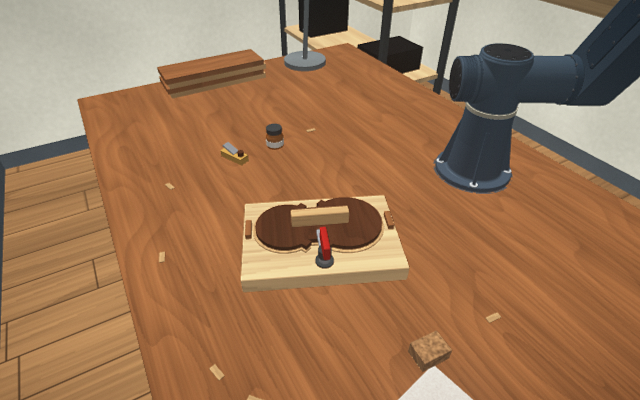

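View pics/side0.png

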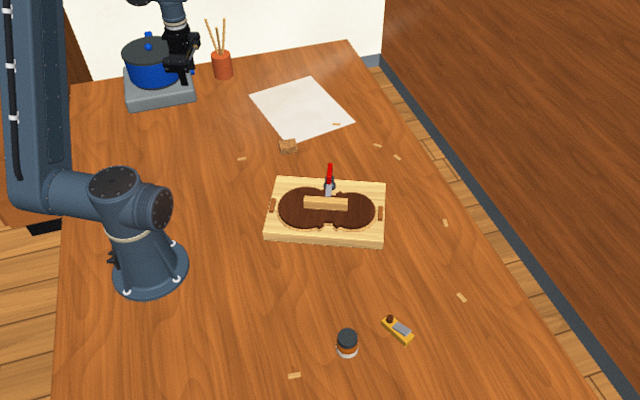

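Both views show the cradle at about (0.53, 0.02), with the red handle on the +y side and the wide end of the caul facing the robot. I'll enlarge the pictures to measure the corners.

```bash
python3 - <<'E'
import cv2
a=cv2.imread('pics/scene0.png')[180:300,225:425];cv2.imwrite('pics/sc1.png',cv2.resize(a,None,fx=4,fy=4,interpolation=cv2.INTER_CUBIC))
a=cv2.imread('pics/side0.png')[150:260,250:400];cv2.imwrite('pics/si1.png',cv2.resize(a,None,fx=5,fy=5,interpolation=cv2.INTER_CUBIC))
E
```

```text
(no output)
```

View pics/sc1.png

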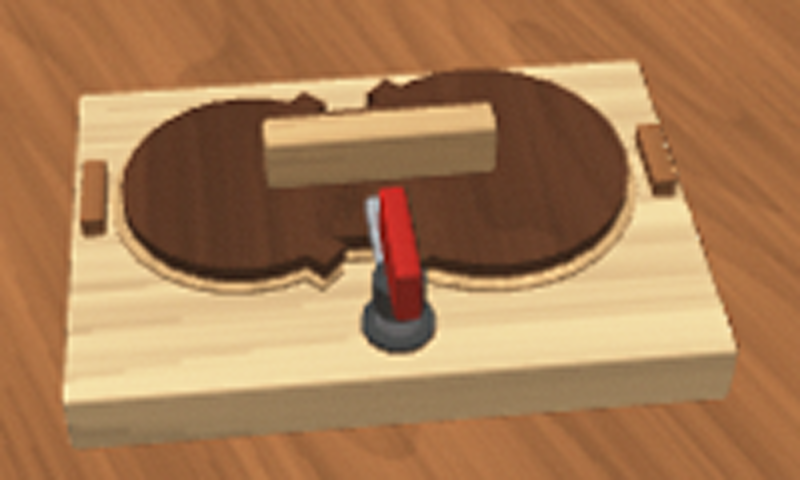

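View pics/si1.png

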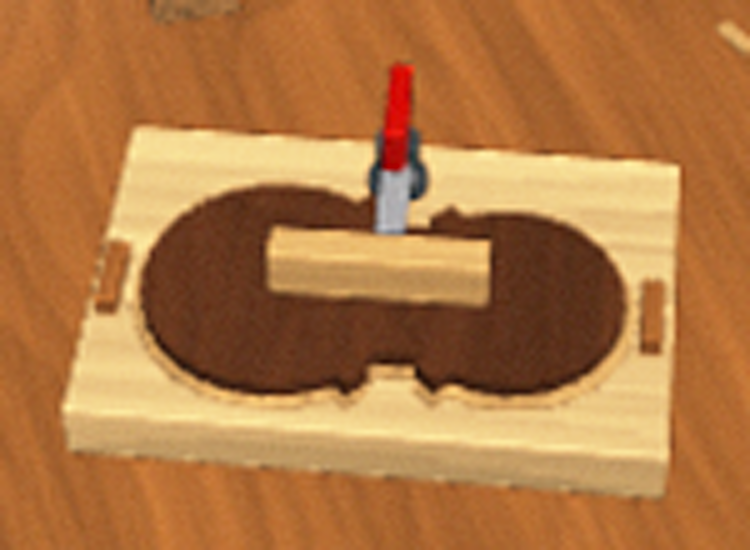

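Crop corners, cradle slab: scene (80,97), (640,62), (735,350), (65,400); side (137,127), (680,165), (665,457), (65,407). The handle and rail top corners are also clear.

```bash
python3 - <<'E'
from h import *
from scipy.optimize import least_squares
S=viewer.camera('scene');D=viewer.camera('side')
sc=lambda u,v:(225+u/4-.4,180+v/4-.4); sd=lambda u,v:(250+u/5-.4,150+v/5-.4)
# cradle corners (local): A(-175,-100) B(175,-100) C(175,140) D(-175,140), z 40
A=[-.175,-.1,.04];B=[.175,-.1,.04];C=[.175,.14,.04];E=[-.175,.14,.04]
obs=[(S,sc(80,97),B),(S,sc(640,62),A),(S,sc(735,350),E),(S,sc(65,400),C),(D,sd(137,127),E),(D,sd(680,165),C),(D,sd(665,457),B),(D,sd(65,407),A)]
def T(x,X): c,s=np.cos(x[2]),np.sin(x[2]);return np.array([x[0]+c*X[0]-s*X[1],x[1]+s*X[0]+c*X[1],X[2]])
f=lambda x:np.concatenate([px(p,T(x,X))-uv for p,uv,X in obs])
r=least_squares(f,[.52,.02,0]);print('cradle',r.x,np.round(r.fun,1));x=r.x
print('pivot',T(x,[0,.105,.095]),'rail top',T(x,[0,0,.09]))
# rail top corners
t=.09
ro=[(S,sc(265,125),[.065,-.012,t]),(S,sc(492,103),[-.065,-.012,t]),(S,sc(497,125),[-.065,.012,t]),(S,sc(265,145),[.065,.012,t]),
(D,sd(270,228),[-.065,.012,t]),(D,sd(490,240),[.065,.012,t]),(D,sd(490,273),[.065,-.012,t]),(D,sd(268,263),[-.065,-.012,t])]
f2=lambda x:np.concatenate([px(p,T(x,X))-uv for p,uv,X in ro])
r=least_squares(f2,x);print('caul',r.x,np.round(r.fun,1))
t=.112
ho=[(S,sc(382,190),[.007,-.032,t]),(S,sc(402,188),[-.007,-.032,t]),(S,sc(422,275),[-.007,.032,t]),(S,sc(400,282),[.007,.032,t]),
(D,sd(391,65),[-.007,.032,t]),(D,sd(413,67),[.007,.032,t]),(D,sd(408,132),[.007,-.032,t]),(D,sd(385,130),[-.007,-.032,t])]
f3=lambda x:np.concatenate([px(p,T(x,X))-uv for p,uv,X in ho])
r=least_squares(f3,[*T(x,[0,.105,0])[:2],x[2]]);print('handle',r.x,np.round(r.fun,1))
E
```

```text
cradle [ 0.52026901  0.02409031 -0.42055414] [ 0.1 -1.2 -0.2 -1.   1.3  0.3 -0.9  0.4 -0.3 -0.9  0.4 -0.5  1.   0.3
 -0.8  0.2]
pivot [0.56313698 0.11994091 0.095     ] rail top [0.52026901 0.02409031 0.09      ]
caul [ 0.51934187  0.02412308 -0.3818848 ] [-0.6 -1.9 -0.2 -1.4  0.5  0.1  0.3  0.3  0.2 -0.2  0.4 -0.5  0.1 -1.2
 -0.2 -1.3]
handle [ 0.56328309  0.12161988 -0.37379195] [-1.  -0.5  0.8 -0.7  0.9  0.3 -0.7 -0.7  0.1 -1.2  0.2 -1.4  0.1 -0.
 -0.   0.2]
```

```bash
cat >> h.py <<'E'
def plan(xyz,yaw,n=5,smax=1.0,grip=-1):
    """rows toward tool-down pose with tool y at world yaw"""
    o=robot.get_obs();P=np.array(o['position']);Q=R.from_quat(o['tool_rot'])
    y=np.array([np.cos(yaw),np.sin(yaw),0]);z=np.array([0,0,-1.]);G=R.from_matrix(np.stack([np.cross(y,z),y,z],1))
    xyz=np.array(xyz);rows=[]
    for i in range(n):
        t=(Q.inv()*G).as_rotvec()/np.deg2rad(5);s=Q.inv().apply(xyz-P)/.04
        t=t/max(1,abs(t).max());s=s/max(1,abs(s).max()/smax,np.linalg.norm(s)/1.5)
        t=np.round(t,2);s=np.round(s,2)
        rows.append(' '.join('%g'%v for v in [*t,*s,grip]))
        P=P+Q.apply(s*.04);Q=Q*R.from_rotvec(t*np.deg2rad(5))
    print('; '.join(rows));print('after',np.round(P,3),'left',np.round(xyz-P,3),np.round(np.rad2deg((Q.inv()*G).as_rotvec()),1))
E
python3 -c "
from h import *
plan([.563,.121,.2],-.373,5)"
```

```text
-0 0 1 -1 -0.65 0.05 -1; -0 0 1 -1 -0.53 0.04 -1; -0 0 1 -1 -0.42 0.04 -1; -0 0 1 -1 -0.32 0.04 -1; -0 0 1 -1 -0.23 0.04 -1
after [0.35  0.409 0.214] left [ 0.213 -0.288 -0.014] [-0.   0.  65.9]
```

```bash
python3 -m crank '0 0 1 -1 -0.65 0.05 -1; 0 0 1 -1 -0.53 0 -1; 0 0 1 -1 -0.42 0 -1; 0 0 1 -1 -0.32 0 -1; 0 0 1 -1 -0.23 0 -1'
python3 -c "
from h import *
plan([.563,.121,.2],-.373,5)"
```

```text
time: 2.08
position: [0.3515, 0.4072, 0.2207]
tool_rot: [0.39, 0.921, 0.002, 0.001]
ft_force: [0.1, 0.4, 0.0]
grip_width: 0.0869
0 -0 1 -1 -0.13 0.06 -1; 0 -0 1 -1 -0.05 0.06 -1; 0 -0 1 -1 0.04 0.06 -1; 0 -0 1 -1 0.13 0.06 -1; 0 -0 1 -1 0.22 0.06 -1
after [0.471 0.245 0.208] left [ 0.092 -0.124 -0.008] [ 0.1 -0.2 40.4]
```

```bash
python3 -m crank '0 0 1 -1 -0.13 0.06 -1; 0 0 1 -1 -0.05 0.06 -1; 0 0 1 -1 0.04 0.06 -1; 0 0 1 -1 0.13 0.06 -1; 0 0 1 -1 0.22 0.06 -1'
python3 -c "
from h import *
plan([.563,.121,.2],-.373,5)"
```

```text
time: 2.7
position: [0.4749, 0.239, 0.2095]
tool_rot: [0.586, 0.81, 0.004, 0.001]
ft_force: [-0.4, 0.2, -0.4]
grip_width: 0.0872
0.01 -0.01 1 -1 0.33 0.07 -1; 0.01 -0.01 1 -1 0.44 0.07 -1; 0.01 -0.01 1 -1 0.54 0.07 -1; 0.01 -0.01 1 -0.33 0.22 0.03 -1; 0.01 -0 1 -0 0 -0 -1
after [0.563 0.121 0.2  ] left [ 0. -0.  0.] [ 0.1 -0.1 14.6]
```

```bash
python3 -m crank '0 -0.01 1 -1 0.33 0.07 -1; 0 0 1 -1 0.44 0.07 -1; 0 0 1 -1 0.54 0.07 -1; 0 0 1 -0.33 0.22 0.03 -1; 0 0 1 0 0 0 -1'
python3 -m crank '0 0 1 0 0 0 -1; 0 0 1 0 0 0 -1; 0 0 0.8 0 0 0 -1; 0 0 0 0 0 0 -1'
python3 - <<'E'
from h import *
plan([.563,.121,.2],-.373,5)
p=cam('wrist','w1.png')
for t in ['clamp_grip','caul_grip','caul']:
    print(t,[(np.round(w(p,b['at']),3).tolist(),np.round(px(p,w(p,b['at']))).tolist(),round(b['score'],2)) for b in spotter.boxes_of(t,p)[:2]])
E
```

```text
time: 3.32
position: [0.5682, 0.1133, 0.2001]
tool_rot: [0.754, 0.656, 0.005, 0.002]
ft_force: [-0.5, 0.9, 0.2]
grip_width: 0.0868
time: 3.82
position: [0.5689, 0.1123, 0.2002]
tool_rot: [0.831, 0.556, 0.006, 0.001]
ft_force: [-0.7, 1.2, 0.6]
grip_width: 0.087
0.09 -0.09 -0.22 0.15 -0.22 0 -1; 0 0 -0 -0 -0 0 -1; 0 0 -0 -0 -0 0 -1; 0 0 -0 -0 -0 0 -1; 0 0 -0 -0 -0 0 -1
after [0.563 0.121 0.2  ] left [-0. -0. -0.] [ 0.  0. -0.]
clamp_grip [([0.557, 0.12, 0.114], [306.0, 199.0], 0.71)]
caul_grip [([0.52, 0.047, 0.062], [303.0, 257.0], 0.75)]
caul [([0.521, 0.048, 0.056], [304.0, 254.0], 0.65)]
```

View pics/w1.png

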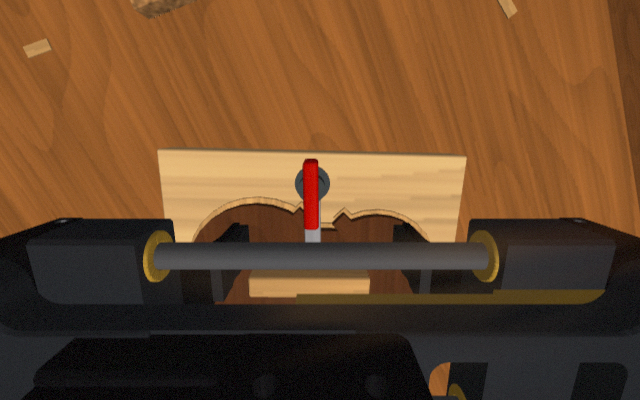

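The wrist view shows the handle at px (304–319, 159–230) with the dog below it at (312,236), and the cradle edge nearly horizontal.

```bash
python3 - <<'E'
from h import *
p=cam('wrist');print(p['xyz'],robot.get_obs()['position'])
a=p['img'][130:260,240:400];cv2.imwrite('pics/w1z.png',cv2.resize(a[:,:,::-1],None,fx=4.6,fy=4.6,interpolation=cv2.INTER_CUBIC))
im=p['img'].astype(int);m=(im[:,:,0]>120)&(im[:,:,1]<60)&(im[:,:,2]<60)
ys,xs=np.where(m)
for r in range(ys.min(),ys.max()+1,6): print(r,xs[ys==r].min(),xs[ys==r].max(),im[r,xs[ys==r].mean().astype(int)])
for c in [(.563,.121,-.374)]:
  for s in (-1,1):
    for d in(-1,1):
      for z in (.112,.078):
        X=[c[0]+np.cos(c[2])*.007*d-np.sin(c[2])*.032*s,c[1]+np.sin(c[2])*.007*d+np.cos(c[2])*.032*s,z];print(s,d,z,np.round(px(p,X),1))
for x,y in[(-.175,.14),(.175,.14)]:
  c,s=np.cos(-.42),np.sin(-.42);print(px(p,[.5203+c*x-s*y,.0241+s*x+c*y,.04]))
E
```

```text
[0.59086489 0.17146322 0.36319569] [0.56883767 0.1123471  0.200141  ]
162 306 315 [122   0   0]
168 303 317 [190   9   0]
174 303 317 [190  11   6]
180 304 317 [190  15   0]
186 304 317 [188   4   0]
192 304 317 [189  13   3]
198 304 317 [189  16   0]
204 304 318 [191  12   3]
210 304 318 [191  22   7]
216 304 318 [192  26  15]
222 304 318 [190  10   0]
228 305 316 [186  14   2]
-1 -1 0.112 [305.  228.8]
-1 -1 0.078 [306.5 217.9]
-1 1 0.112 [320.1 228.5]
-1 1 0.078 [320.  217.6]
1 -1 0.112 [302.7 159.6]
1 -1 0.078 [304.6 156.1]
1 1 0.112 [318.7 159.3]
1 1 0.078 [318.7 155.8]
[156.7843916  146.84630094]
[469.59422396 155.23083062]
```

View pics/w1z.png

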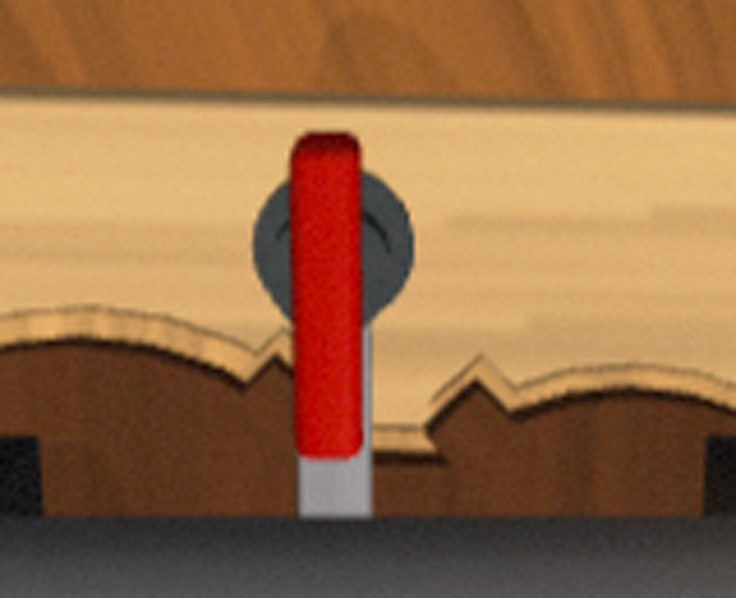

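```bash
python3 -m crank '0.09 -0.09 -0.2 0.14 -0.2 0 -1; 0 0 0 0 0 0 -1'
python3 -c "
from h import *
plan([.5625,.1197,.077],-.375,5)"
```

```text
time: 4.32
position: [0.5631, 0.1212, 0.2001]
tool_rot: [0.826, 0.564, -0.0, -0.0]
ft_force: [0.8, -0.7, 0.8]
grip_width: 0.0872
-0.01 0.01 0.02 -0.01 0 1 -1; 0 -0 -0 -0.02 0 1 -1; 0 -0 -0 -0.01 0 1 -1; 0 -0 -0 -0 0 0.08 -1; 0 -0 -0 -0 0 -0 -1
after [0.563 0.12  0.077] left [-0. -0.  0.] [ 0. -0. -0.]
```

```bash
python3 -m crank '0 0 0 -0.01 0 1 -1; 0 0 0 -0.02 0 1 -1; 0 0 0 -0.01 0 0.8 -1; 0 0 0 0 0 0 -1' 25
python3 -c "
from h import *
plan([.5625,.1197,.077],-.375,3)"
```

```text
time: 4.82
position: [0.5647, 0.1206, 0.087]
tool_rot: [0.825, 0.565, 0.002, 0.002]
ft_force: [-0.5, 0.1, -0.1]
grip_width: 0.087
0.05 -0.01 0.05 -0.04 -0.04 0.25 -1; 0 -0 -0 -0 -0 0 -1; 0 -0 -0 -0 -0 0 -1
after [0.563 0.12  0.077] left [-0. -0. -0.] [ 0. -0. -0.]
```

```bash
python3 -m crank '0.05 0 0 -0.04 -0.04 0.25 -1; 0 0 0 0 0 0 1; 0 0 0 0 0 0 1; 0 0 0 0 0 0 1; 0 0 0 0 0 0 1' 25
python3 -m crank '0 0 0 0 0 0 1; 0 0 0 0 0 0 1; 0 0 0 0 0 0 1'
python3 - <<'E'
from h import *
cam('wrist','w2.png')
plan([.5625,.1197,.077],-.375,1)
E
```

```text
time: 5.45
position: [0.5659, 0.12, 0.0808]
tool_rot: [0.825, 0.565, 0.004, 0.002]
ft_force: [0.2, 0.7, -0.9]
grip_width: 0.0549
time: 5.82
position: [0.5661, 0.12, 0.0813]
tool_rot: [0.825, 0.565, 0.004, 0.002]
ft_force: [-0.1, 0.7, 0.3]
grip_width: 0.0249
0.1 -0.05 0.06 -0.04 -0.08 0.11 -1
after [0.563 0.12  0.077] left [-0.  0.  0.] [-0. -0. -0.]
```

View pics/w2.png

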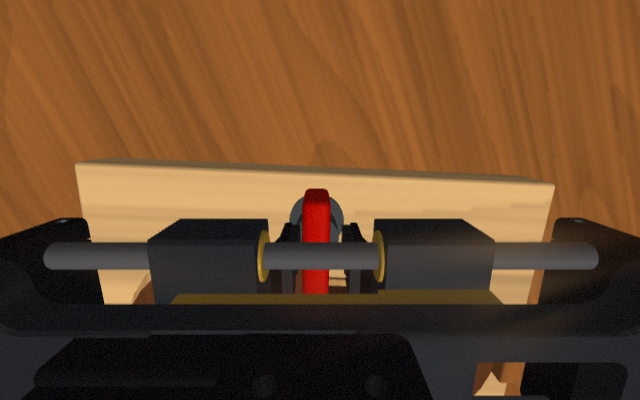

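The handle, at px (316, 190–295), sits between the fingers, which are still closing. I'll make a small centring correction before they finish.

```bash
python3 -m crank '0.1 -0.05 0.05 -0.04 -0.08 0.11 1; 0 0 0 0 0 0 1; 0 0 0 0 0 0 1; 0 0 0 0 0 0 1'
python3 -c "
from h import *
plan([.5625,.1197,.077],-.375,1)"
```

```text
time: 6.38
position: [0.5631, 0.1201, 0.0785]
tool_rot: [0.826, 0.563, 0.001, 0.0]
ft_force: [-1.1, 1.6, 2.8]
grip_width: 0.0135
0.01 -0.02 0 -0.02 -0.01 0.04 -1
after [0.562 0.12  0.077] left [0. 0. 0.] [0. 0. 0.]
```

Gripped at 13.5 mm, which fits the 14 mm bar. Now I'll turn it anticlockwise, which is negative tool z.

```bash
python3 -m crank '0 0 -1 0 0 0 1; 0 0 -1 0 0 0 1; 0 0 -1 0 0 0 1; 0 0 -1 0 0 0 1; 0 0 -1 0 0 0 1'
python3 -c "
from h import *
o=robot.get_obs();y=R.from_quat(o['tool_rot']).as_matrix()[:,1];print(np.arctan2(y[1],y[0]),o['moment'],o['grip_width'])
plan([.5625,.1197,.077],.98,5,1,1)"
```

```text
time: 7.0
position: [0.5634, 0.1201, 0.0784]
tool_rot: [0.681, 0.732, 0.001, 0.0]
ft_force: [0.1, 0.7, 3.5]
grip_width: 0.0139
0.07300487195159491 [-0.01012582  0.15966378 -0.02508215] 0.013890906079500675
0 -0 -1 -0.01 -0.02 0.04 1; 0 -0 -1 0 -0 -0 1; 0 -0 -1 0 -0 -0 1; 0 -0 -1 0 -0 -0 1; 0 -0 -1 0 -0 -0 1
after [0.563 0.12  0.077] left [-0.  0.  0.] [  0.1  -0.  -27. ]
```

```bash
python3 -m crank '0 0 -1 -0.01 -0.01 0 1; 0 0 -1 0 0 0 1; 0 0 -1 0 0 0 1; 0 0 -1 0 0 0 1; 0 0 -1 0 0 0 1'
python3 -c "
from h import *
o=robot.get_obs();y=R.from_quat(o['tool_rot']).as_matrix()[:,1];print(np.arctan2(y[1],y[0]),o['moment'],o['grip_width'])
plan([.5625,.1197,.077],.98,5,1,1)"
```

```text
time: 7.62
position: [0.5638, 0.1202, 0.0785]
tool_rot: [0.501, 0.865, 0.002, 0.0]
ft_force: [-0.1, 0.5, 2.4]
grip_width: 0.0137
0.5209813050702814 [ 0.00596395  0.14839195 -0.14177652] 0.013727155567762066
0.01 -0 -1 0 -0.03 0.04 1; 0.01 -0 -1 0 -0 -0 1; 0.01 -0 -1 0 -0 -0 1; 0.01 -0 -1 0 -0 -0 1; 0.01 -0.01 -1 0.01 -0 -0 1
after [0.562 0.12  0.077] left [ 0. -0.  0.] [-0.   0.  -1.3]
```

```bash
python3 -m crank '0 0 -1 0 -0.02 0 1; 0 0 -1 0 0 0 1; 0 0 -1 0 0 0 1; 0 0 -1 0 0 0 1; 0 0 -1 0 0 0 1'
python3 -c "
from h import *
o=robot.get_obs();y=R.from_quat(o['tool_rot']).as_matrix()[:,1];print(np.arctan2(y[1],y[0]),o['moment'],o['grip_width'])"
python3 -m crank '0 0 -1 0 0 0 1; 0 0 -1 0 0 0 1'
python3 -c "
from h import *
o=robot.get_obs();y=R.from_quat(o['tool_rot']).as_matrix()[:,1];print(np.arctan2(y[1],y[0]),o['moment'],o['grip_width'])"
```

```text
time: 8.25
position: [0.564, 0.1205, 0.0785]
tool_rot: [0.296, 0.955, 0.003, 0.001]
ft_force: [-0.8, 0.2, 2.6]
grip_width: 0.014
0.9693330951630974 [-0.03829533  0.20763552 -0.07982526] 0.013963655788041365
time: 8.5
position: [0.5635, 0.1209, 0.0785]
tool_rot: [0.213, 0.977, 0.004, 0.0]
ft_force: [-1.6, 1.8, 5.0]
grip_width: 0.016
1.142143262093845 [ 0.12693202  0.36728927 -0.82316249] 0.015989935862422335
```

End stop reached: the moment rose to −0.82 N m and the tool over-rotated slightly. I'll open, lift and look.

```bash
python3 -m crank '0 0 0 0 0 0 -1; 0 0 0 0 0 0 -1; 0 0 0 0 0 0 -1; 0 0 0 0 0 0 -1; 0 0 0 0 0 0 -1'
python3 -m crank '0 0 0 0 0 -1 -1; 0 0 0 0 0 -1 -1; 0 0 0 0 0 -1 -1; 0 0 0 0 0 -1 -1'
python3 - <<'E'
from h import *
p=cam('scene','s3.png');d=cam('side','d3.png')
a=p['img'][150:300,205:445];cv2.imwrite('pics/s3z.png',cv2.resize(a[:,:,::-1],None,fx=3.3,fy=3.3,interpolation=cv2.INTER_CUBIC))
a=d['img'][140:260,240:400];cv2.imwrite('pics/d3z.png',cv2.resize(a[:,:,::-1],None,fx=4.6,fy=4.6,interpolation=cv2.INTER_CUBIC))
E
```

```text
time: 9.12
position: [0.5637, 0.1206, 0.0776]
tool_rot: [0.214, 0.977, 0.003, 0.0]
ft_force: [0.3, 0.3, -0.1]
grip_width: 0.0579
time: 9.62
position: [0.5605, 0.1191, 0.2372]
tool_rot: [0.214, 0.977, 0.002, -0.005]
ft_force: [0.8, 0.4, -0.1]
grip_width: 0.0861
```

View pics/s3z.png

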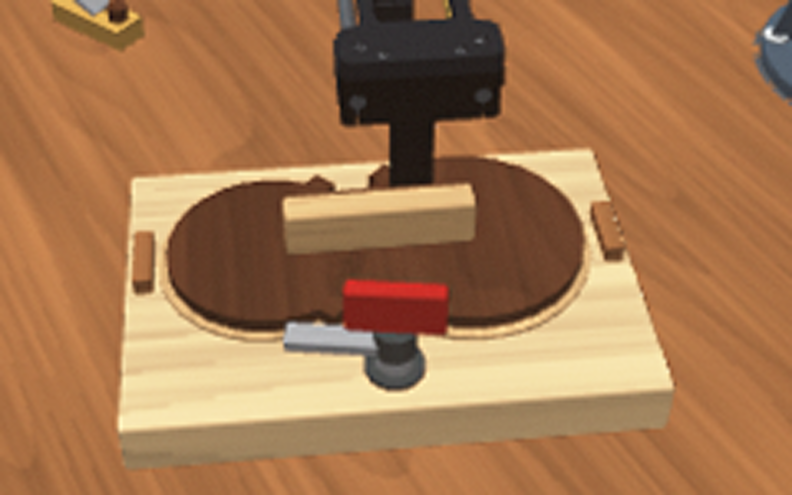

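View pics/d3z.png

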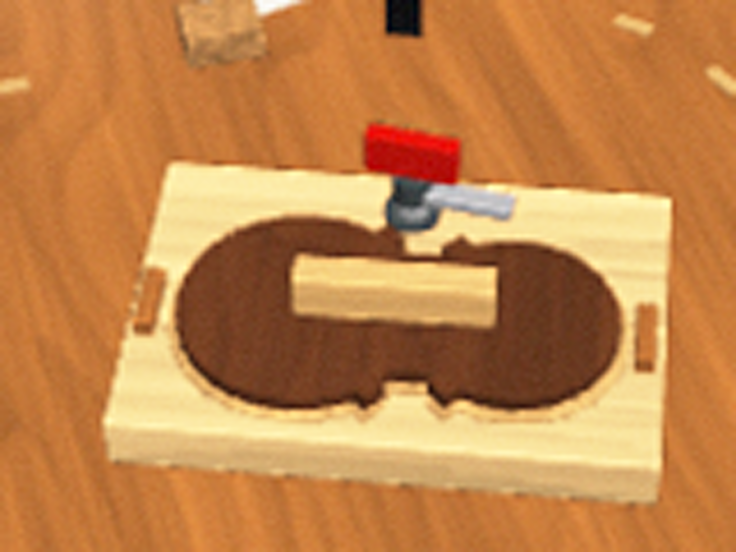

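The dog has swung to cradle +x, clear of the caul: scene crop (285–375, 338), side crop (430–515, 200). I'll check its angle numerically and plan the move to the rail.

```bash
python3 - <<'E'
from h import *
p=viewer.camera('scene');d=viewer.camera('side')
f=lambda u,v:(205+u/3.3-.4,150+v/3.3-.4);g=lambda u,v:(240+u/4.6-.4,140+v/4.6-.4)
for P,a,b,z in [(p,f(344,296),f(447,302),.112),(p,f(346,282),f(448,287),.112),(d,g(370,124),g(461,138),.112),(p,f(286,343),f(377,349),.068)]:
    A=ray(P,*a,z);B=ray(P,*b,z);v=A-B;print(A,B,np.linalg.norm(v),(np.arctan2(v[1],v[0])-(-.4205)))
c,s=np.cos(-.4),np.sin(-.4)
for P,q in((p,f),(d,g)):
  print([np.round(px(P,[.52+c*x-s*y,.024+s*x+c*y,.09])) for x in(-.065,.065) for y in(-.012,.012)])
plan([.520,.0242,.17],np.pi/2-.405,5)
E
```

```text
[0.59389512 0.1106592  0.112     ] [0.54248421 0.14545867 0.112     ] 0.06208127601038317 -0.1745460644756437
[0.58717638 0.10088555 0.112     ] [0.53531218 0.13509915 0.112     ] 0.06213264355419593 -0.16264771844586556
[0.53853211 0.13923729 0.112     ] [0.59142551 0.10763462 0.112     ] 0.06161525821184983 3.023529148455955
[0.62504039 0.09084404 0.068     ] [0.57799944 0.12316564 0.068     ] 0.057074840172622265 -0.18151227263476033
[array([347., 204.]), array([349., 211.]), array([290., 209.]), array([291., 216.])]
[array([303., 201.]), array([304., 195.]), array([348., 203.]), array([348., 197.])]
0.02 -0.11 -0.3 -0.03 -1 0.64 -1; 0 0 0 0 -1 0.65 -1; 0 0 0 0.01 -0.59 0.38 -1; 0 0 0 -0 0 -0 -1; 0 0 0 -0 0 -0 -1
after [0.52  0.024 0.17 ] left [0. 0. 0.] [0. 0. 0.]
```

Four edge estimates give 1.39–1.45 rad, so the clamp is released (1.4). Moving over the rail.

```bash
python3 -m crank '0 -0.1 -0.3 -0.03 -1 0.64 -1; 0 0 0 0 -1 0.65 -1; 0 0 0 0 -0.55 0.38 -1; 0 0 0 0 0 0 -1'
python3 - <<'E'
from h import *
plan([.520,.0242,.17],np.pi/2-.405,2)
p=cam('wrist','w4.png');o=robot.get_obs();print(o['position'])
c,s=np.cos(-.405),np.sin(-.405)
print([np.round(px(p,[.52+c*x-s*y,.0242+s*x+c*y,.09]),1) for x in(-.065,.065) for y in(-.012,.012)])
E
```

```text
time: 10.32
position: [0.5156, 0.0244, 0.1625]
tool_rot: [0.2, 0.98, 0.001, -0.005]
ft_force: [-0.7, -0.0, -0.5]
grip_width: 0.0867
-0.01 -0.13 0.03 -0.1 0.04 -0.19 -1; 0 0 -0 -0 -0 0 -1
after [0.52  0.024 0.17 ] left [-0. -0. -0.] [ 0.  0. -0.]
[0.5165288  0.02497989 0.16318089]
[array([309.9, 136.6]), array([339.7, 136.7]), array([310.9, 282.6]), array([337.2, 282.6])]
```

View pics/w4.png

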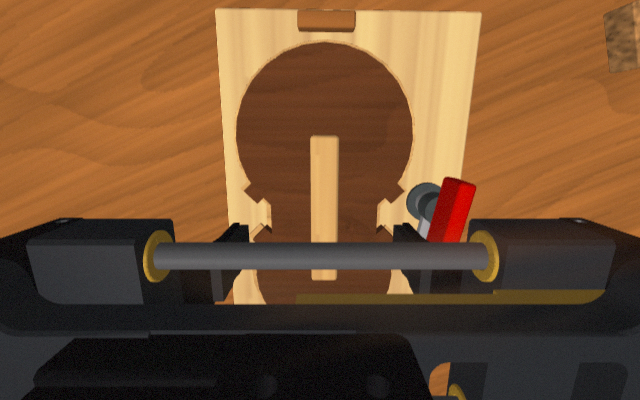

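The rail is at px (310–338, 136–280), within 1–2 px of prediction, and the jaws straddle it. Descending.

```bash
python3 -m crank '0 -0.13 0.03 -0.1 0.04 0.5 -1; 0 0 0 0 0 0.8 -1; 0 0 0 0 0 0.5 -1; 0 0 0 0 0 0 -1' 45
python3 -c "
from h import *
plan([.520,.0242,.062],np.pi/2-.41,3)"
```

```text
time: 10.88
position: [0.5251, 0.0285, 0.0907]
tool_rot: [0.199, 0.98, 0.001, 0.004]
ft_force: [-0.6, 0.3, 1.0]
grip_width: 0.0867
0.03 0.09 0.1 0.08 -0.15 0.72 -1; 0 -0 -0 0 0 -0 -1; 0 -0 -0 0 0 -0 -1
after [0.52  0.024 0.062] left [-0.  0.  0.] [ 0. -0. -0.]
```

```bash
python3 -m crank '0.03 0.09 0.1 0.08 -0.15 0.4 -1; 0 0 0 0 0 0.2 -1; 0 0 0 0 0 0 -1'
python3 -c "
from h import *
plan([.520,.0242,.062],np.pi/2-.41,3)"
```

```text
time: 11.25
position: [0.5215, 0.0247, 0.0668]
tool_rot: [0.203, 0.979, 0.0, 0.002]
ft_force: [-0.7, -0.3, 1.0]
grip_width: 0.0869
0.01 0.03 0.01 0.03 -0.03 0.12 -1; 0 0 -0 -0 0 -0 -1; 0 0 -0 -0 0 -0 -1
after [0.52  0.024 0.062] left [0. 0. 0.] [ 0.  0. -0.]
```

```bash
python3 -m crank '0.01 0.03 0 0.03 -0.03 0.11 -1; 0 0 0 0 0 0 1; 0 0 0 0 0 0 1; 0 0 0 0 0 0 1; 0 0 0 0 0 0 1' 50
python3 -c "
from h import *
plan([.520,.0242,.062],np.pi/2-.41,1,1,1)"
```

```text
time: 11.88
position: [0.5207, 0.0238, 0.0632]
tool_rot: [0.204, 0.979, 0.0, 0.001]
ft_force: [-0.0, 0.3, -0.5]
grip_width: 0.0549
0.01 0.03 0 0.02 0 0.03 1
after [0.52  0.024 0.062] left [ 0.  0. -0.] [0. 0. 0.]
```

```bash
python3 -m crank '0 0.02 0 0.02 0 0.03 1; 0 0 0 0 0 0 1; 0 0 0 0 0 0 1; 0 0 0 0 0 0 1; 0 0 0 0 0 0 1' 50
python3 -c "
from h import *
o=robot.get_obs();print(o['grip_width'],o['moment'])
plan([.520,.0242,.21],np.pi/2-.41,5,.4,1)"
```

```text
time: 12.5
position: [0.5202, 0.0244, 0.0621]
tool_rot: [0.203, 0.979, 0.001, 0.001]
ft_force: [0.4, -0.2, -0.2]
grip_width: 0.0231
0.02314495630062997 [-0.00813406 -0.04166027  0.08452659]
0.02 0.01 0.01 -0 -0 -0.4 1; -0 0 -0 0 -0 -0.4 1; -0 0 -0 0 -0 -0.4 1; -0 0 -0 0 -0 -0.4 1; -0 0 -0 0 -0 -0.4 1
after [0.52  0.024 0.142] left [-0.    -0.     0.068] [-0.  0. -0.]
```

```bash
python3 -m crank '0 0 0 0 0 -0.2 1; 0 0 0 0 0 -0.3 1; 0 0 0 0 0 -0.3 1; 0 0 0 0 0 -0.3 1; 0 0 0 0 0 -0.3 1'
python3 -c "
from h import *
o=robot.get_obs();print(o['grip_width'],o['moment'],o['ft_force'])
plan([.520,.0242,.21],np.pi/2-.41,5,.5,1)"
```

```text
time: 13.12
position: [0.5181, 0.0245, 0.1203]
tool_rot: [0.204, 0.979, 0.0, -0.002]
ft_force: [0.6, 0.6, -4.2]
grip_width: 0.0233
0.023343024619529806 [-0.02302609  0.0064534  -0.0196852 ] [ 0.57833188  0.56075837 -4.1830541 ]
0 -0.04 0 -0.01 0 -0.5 1; 0 0 0 -0.01 0 -0.5 1; 0 0 0 -0.01 0.01 -0.5 1; 0 0 0 -0.01 0 -0.5 1; 0 0 0 -0 0 -0.24 1
after [0.52  0.024 0.21 ] left [0. 0. 0.] [0. 0. 0.]
```

Lifted: the 4.2 N load matches 0.4 kg, and the moments are near zero, so it is balanced.

```bash
python3 -m crank '0 -0.04 0 0 0 -0.5 1; 0 0 0 -0.01 0 -0.5 1; 0 0 0 -0.01 0 -0.4 1; 0 0 0 -0.01 0 -0.4 1; 0 0 0 0 0 -0.3 1'
python3 -m crank '0 0 0 0 0 -0.2 1; 0 0 0 0 0 -0.1 1; 0 0 0 0 0 0 1'
python3 -c "
from h import *
o=robot.get_obs();print(o['grip_width'],o['moment'],o['ft_force'])
plan([.520,.0242,.215],np.pi/2-.41,2,.5,1)"
```

```text
time: 13.75
position: [0.518, 0.0242, 0.2102]
tool_rot: [0.204, 0.979, 0.0, 0.0]
ft_force: [0.7, -0.5, -4.3]
grip_width: 0.0237
time: 14.12
position: [0.5177, 0.0242, 0.2236]
tool_rot: [0.204, 0.979, 0.0, 0.001]
ft_force: [-0.3, -0.6, -4.3]
grip_width: 0.0239
0.02388295127752679 [0.04425584 0.00833078 0.03637083] [-0.27051148 -0.60407923 -4.26892475]
0 0.02 -0 -0.05 0.02 0.21 1; 0 -0 -0 -0 0 0 1
after [0.52  0.024 0.215] left [ 0.  0. -0.] [ 0. -0. -0.]
```

```bash
python3 -m crank '0 0 0 0 0 0 1; 0 0 0 0 0 0 1; 0 0 0 0 0 0 1; 0 0 0 0 0 0 1'
python3 - <<'E'
from h import *
p=cam('scene','s5.png');d=cam('side','d5.png')
for P in(p,d):
  for t in ['caul','jar','plane','block','clamp_grip']:
    print(t,[(np.round(w(P,b['at']),3).tolist(),round(b['score'],2)) for b in spotter.boxes_of(t,P)[:1]])
o=robot.get_obs();print(o['time'],o['position'],o['tool_rot'],np.abs(o['joint_velocities']).max(),o['grip_width'])
E
```

```text
time: 14.62
position: [0.5167, 0.0244, 0.222]
tool_rot: [0.204, 0.979, -0.0, -0.001]
ft_force: [-0.0, 0.1, -3.4]
grip_width: 0.0239
caul [([0.535, 0.047, 0.216], 0.73)]
jar [([0.452, -0.376, 0.04], 0.93)]
plane [([0.579, -0.379, 0.018], 0.7)]
block [([0.497, 0.381, 0.03], 0.7)]
clamp_grip [([0.579, 0.119, 0.085], 0.92)]
caul [([0.502, -0.002, 0.216], 0.56)]
jar [([0.436, -0.407, 0.069], 0.91)]
plane [([0.577, -0.397, 0.021], 0.57)]
block [([0.492, 0.364, 0.026], 0.78)]
clamp_grip []
15.225 [0.51677734 0.02435426 0.22221909] [ 2.03632031e-01  9.79047133e-01  1.07645110e-05 -8.41221977e-04] 0.0020256203456461863 0.023604619531963866
```

View pics/s5.png

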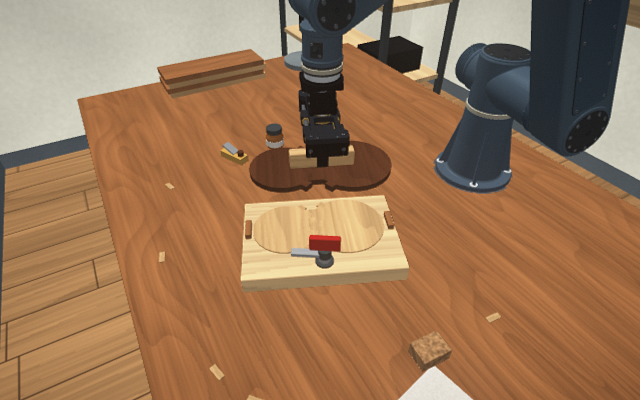

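View pics/d5.png

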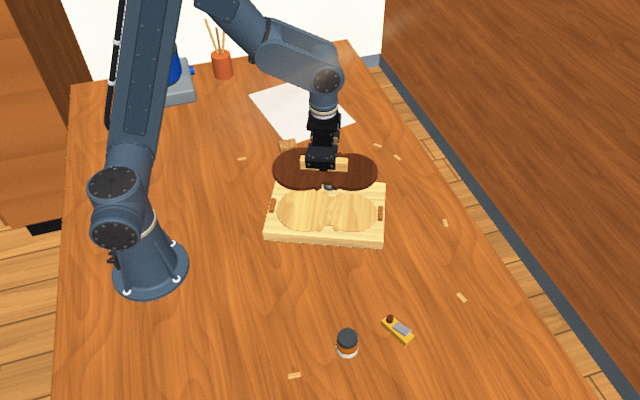

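The caul hangs at scene px (320,165) above the bare plate, with the clamp open and the bystanders where they were. One quick level check on the caul's outline ends before handing in.

```bash
python3 - <<'E'
from h import *
for n,l in(('scene','s6'),('side','d6')):
  p=viewer.camera(n);im=p['img'].copy();best=None
  o=robot.get_obs()['position'];c,s=np.cos(-.41),np.sin(-.41)
  for dz in(.160,):
    for x in(-.145,.145): 
      for z in(.044,.056):
        u=px(p,[.517+c*x,.0243+s*x,z+dz]);cv2.circle(im,tuple(np.round(u).astype(int).tolist()),1,(0,255,0),-1)
    for x in(-.065,.065):
      for y in(-.012,.012):
        u=px(p,[.517+c*x-s*y,.0243+s*x+c*y,.09+dz]);cv2.circle(im,tuple(np.round(u).astype(int).tolist()),1,(255,0,255),-1)
  u=px(p,[.517,.024,.21]).astype(int)
  a=im[u[1]-60:u[1]+60,u[0]-80:u[0]+80];cv2.imwrite('pics/%s.png'%l,cv2.resize(a[:,:,::-1],None,fx=4.6,fy=4.6,interpolation=cv2.INTER_CUBIC))
E
```

```text
(no output)
```

View pics/s6.png

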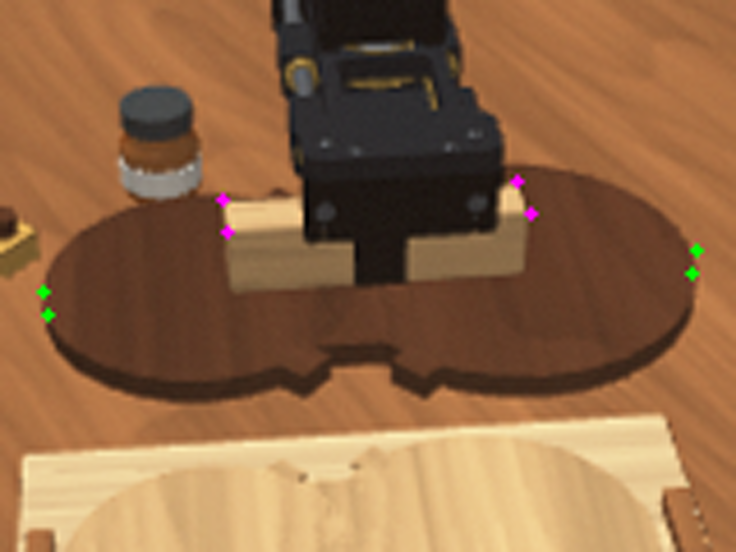

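View pics/d6.png

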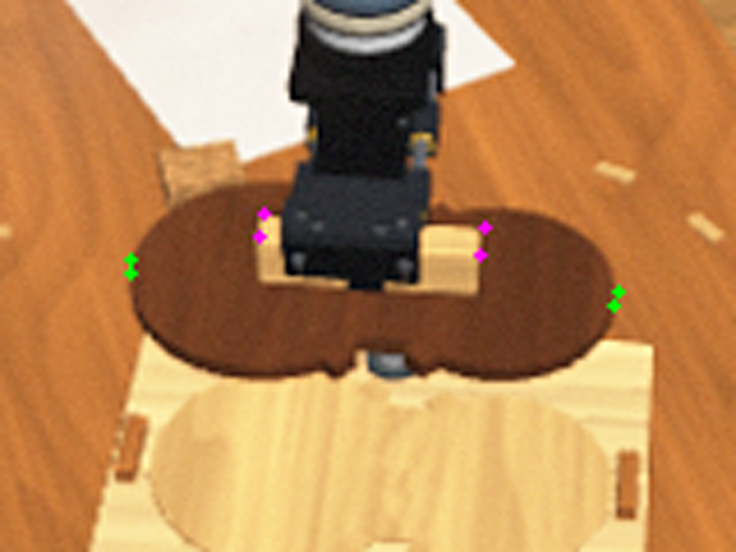

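The predicted points for a level caul fall on the real rail corners and outline ends to within about 1 px in both views, so it is level. Handing in.

```bash
python3 -c "
from rig import robot
o=robot.get_obs();print(o['time'],o['position'],o['grip_width'],abs(o['joint_velocities']).max());print(robot.hand_in())"
```

```text
15.325 [0.51678137 0.02432701 0.22222326] 0.023603838315373347 0.0007927779355348817
the job is handed in; nothing more can be done
None
```

I turned the clamp handle to its released end stop, then lifted the caul straight up by its rail. I handed the job in at 15.3 s with the caul still held about 16 cm above the plate and over the cradle.

- **Clamp:** four edge measurements in the pictures gave 1.39–1.45 rad against the 1.4 end stop. The tool turned about 0.16 rad past the stop in the grip before I released it, and the wrist moment peaked at about 0.8 N m.
- **Caul:** the grip width read 23.6 mm on the 24 mm rail. The lifted load was about 4 N, and the arm was at rest. Projected points for a level caul matched the scene and side pictures to about 1 px. The tool drifted about 3 mm sideways during the lift.
- **Bystanders:** the jar, plane and cork block were found within about 3 mm of their first positions, which is inside the measuring error.

No final check failed. The side picture did not report the clamp handle at the end, because the caul hides it there; the scene picture showed it still released.

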